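Clear the valve block and hold the seal cam at full lift

TASK

The valve block in the leak-test fixture has four metal chips on its top face: pick up the scraper block and wipe all of them off into the chip tray on the block's far side, without the fingers touching the chips, then set the scraper down on the bench clear of the fixture. Then swing the cam lever from its rest position to the cam's highest lift, where the jaw is pressed farthest towards the block and the lever points straight away from the block (not beyond), and finish while holding it there with the gripper against the lever's spring. Leave the other things on the bench where they are.

Things in the scene. Friction and masses are not known exactly. Their poses are not given: they have to be found in the camera images.
- fixture: Leak-test fixture fixed to the bench; origin on the bench (z = 0) under the middle of the valve block, level, yaw varies. Its +x points roughly away from the robot, +y roughly to the robot's left. Base plate 12 mm high, x -70..50, y -165..65 mm; on it from +y to -y: steel valve block, sliding jaw, cam and lever. Chip tray on the +x side. Highest part: the lever's post, 104 mm.
- block_top (a point): Point on the valve block's flat bare top face, 52 mm above the bench, right above the fixture's origin; axes as the fixture's. The face spans x -60..50, y -50..50 mm.
- tray (a point): Middle of the open chip tray's floor, 4 mm above the bench, at x 90, y 0 mm of the fixture; axes as the fixture's. The tray lies against the block's +x side, 80 mm (x) by 120 mm (y); outer walls 3 mm thick, 30 mm above the bench, none next to the block.
- pivot (a point): On the cam's upright pivot axis, at x 0, y -124 mm of the fixture, level with the top of the lever arm, 54 mm above the bench.
- cam (a joint): Lever angle (rad), anticlockwise from above. 0: at rest, lever along the fixture's -x (towards the robot). High point at 1.57: lever along the fixture's -y, straight away from the block. It turns on to a stop at 2.2, the jaw backing off again. A spring always turns it back to 0, with 0.12 N m at 0 and 0.36 N m at 1.57 (4 N at the post); it does not lock.
- jaw (a joint): Travel of the jaw (aluminium with a rubber seal, top 44 mm above the bench) towards the block (m): 0 open, 0.010 x sin(cam angle), so 0.010 at the cam's high point.
- post (a point): Middle of the upright round aluminium post at the end of the cam lever (flat steel arm 18 mm wide, 44 to 54 mm above the bench): 20 mm in diameter, 50 mm high (54 to 104 mm above the bench, this point at 79 mm), 95 mm from the pivot axis.
- scraper_center (a point): Centre (half-way up, 32 mm above its underside) of the scraper block standing on the bench: 64 mm high overall, grey foot 26 mm (its x) x 96 mm (its y) x 22 mm high, above it a wooden grip 22 mm (x) x 74 mm (y) x 42 mm high. Its long flat foot side does the wiping. The same after a half turn. About 0.14 kg.
- chip1: Aluminium chip, about 16 x 14 mm, 8 mm high; origin at the middle of its underside; starts flat on the valve block's top face.
- chip2: Aluminium chip, about 16 x 14 mm, 8 mm high; origin at the middle of its underside; starts flat on the valve block's top face.
- chip3: Aluminium chip, about 16 x 14 mm, 8 mm high; origin at the middle of its underside; starts flat on the valve block's top face.
- chip4: Aluminium chip, about 16 x 14 mm, 8 mm high; origin at the middle of its underside; starts flat on the valve block's top face.
- wrench: Bystander, leave alone: flat steel spanner 160 mm long, lying.
- union: Bystander, leave alone: brass tube union, about 60 mm long and 22 mm across, lying; origin at its underside.
- valve: Bystander, leave alone: steel hand valve with a black handle, about 84 mm long, 54 mm high; origin at its underside.
- filter_block: Bystander, leave alone: green square filter block 45 x 45 mm, 47 mm high; origin at its underside.
- leak_fluid: Bystander, leave alone: white bottle, 52 mm across, 110 mm high; origin at its underside.
- ferrule_bin: Bystander, leave alone: grey two-compartment bin 90 x 100 mm, 45 mm high; origin at its underside.
Not all that is in view belongs to the job. What is shaped like the part that bears scraper_center but blue is not meant.

How it is judged:
On the way, in this order (a step that is already met when the one before it is completed fails the run):
1. the scraper is held by the fingers, off the bench and over the valve block (contact force between the fingers and scraper above 1 N and height (world z) of scraper_center above 0.07 m and horizontal distance between scraper_center and fixture below 0.1 m), for 0.1 s.
2. all four chips lie in the chip tray while the scraper is still held (x of chip1 in the frame of fixture between 0.05 and 0.13 m and y of chip1 in the frame of fixture between -0.06 and 0.06 m and z of each of chip1, chip2, chip3, chip4 in the frame of fixture below 0.035 m and x of chip2 in the frame of fixture between 0.05 and 0.13 m and y of chip2 in the frame of fixture between -0.06 and 0.06 m and x of chip3 in the frame of fixture between 0.05 and 0.13 m and y of chip3 in the frame of fixture between -0.06 and 0.06 m and x of chip4 in the frame of fixture between 0.05 and 0.13 m and y of chip4 in the frame of fixture between -0.06 and 0.06 m and contact force between the fingers and scraper above 1 N), for 0.2 s.
3. the scraper is set down on the bench, clear of the fixture, and released (contact force between the fingers and scraper below 0.2 N and height (world z) of scraper_center between 0.005 and 0.04 m and linear speed of scraper below 0.03 m/s and contact force between scraper and fixture below 0.2 N), for 0.2 s.
At the end, for the whole second after the job is handed in: The fingers hold the cam lever still within 0.14 rad of its high point (cam 1.43 to 1.71 rad, jaw travel over 9.7 mm), pressing on it with over 1.5 N; all four chips lie in the chip tray; the scraper rests on the bench, touched neither by the fingers nor touching the fixture or lever (all of step 3 and value of joint cam between 1.43 and 1.71 rad and value of joint jaw above 0.0097 m and velocity of joint cam between -0.1 and 0.1 rad/s and contact force between the fingers and cam above 1.5 N and contact force between scraper and cam below 0.2 N and x of chip1 in the frame of fixture between 0.05 and 0.13 m and y of chip1 in the frame of fixture between -0.06 and 0.06 m and z of each of chip1, chip2, chip3, chip4 in the frame of fixture below 0.035 m and x of chip2 in the frame of fixture between 0.05 and 0.13 m and y of chip2 in the frame of fixture between -0.06 and 0.06 m and x of chip3 in the frame of fixture between 0.05 and 0.13 m and y of chip3 in the frame of fixture between -0.06 and 0.06 m and x of chip4 in the frame of fixture between 0.05 and 0.13 m and y of chip4 in the frame of fixture between -0.06 and 0.06 m); the arm keeps its last pose, push and grip.
It fails at once if the fingers touch a chip (contact force between the fingers and chip1 above 0.3 N or contact force between the fingers and chip2 above 0.3 N or contact force between the fingers and chip3 above 0.3 N or contact force between the fingers and chip4 above 0.3 N).
It fails at once if a bystander is moved by more than 30 mm (distance of any of wrench, union, valve, filter_block, leak_fluid, ferrule_bin from where it was at the start of the episode above 0.03 m).
It also fails if it takes over 67 s, if anything falls off the work surface, if the arm or the gripper's body presses on something with over 40 N, if the wrist force passes 120 N, or if a joint passes its speed limit or range.

ROBOT

A 7-joint arm with a two-finger parallel gripper is mounted at the origin on the work surface. World frame = base frame: x ahead of the robot, y to its left, z up, the work surface at z = 0. Lengths are in m, angles in rad, forces in N, time in s.
With the tool pointing down it reaches from about 0.4 to 0.9 m from the base axis. Payload 5.5 kg.
Tool frame: the origin (TCP) lies midway between the tips of the shut fingers; the grasp point (between the pads) lies 19 mm behind it (bot.grip_depth is the distance from the TCP to the grasp point, in m); z points along the fingers, y is the direction in which the jaws open and shut (so a half turn about z gives the same grasp; the last joint's range is limited). The gripper opens to 85 mm and grips with 20 to 120 N. Pads are 22 mm wide; open, the fingers measure 114 mm over their backs; the gripper's body (76 mm by 85 mm) begins 54 mm behind the grasp point. The pads swing forward as they close: fully open they stand 13 mm farther back than shut.
Start: joints at [1.469, 0.501, -0.427, 1.55, 0.221, 1.138, -0.21], TCP at [0.232, -0.607, 0.231] pointing down, gripper open.
Joint ranges: [-2.88, 2.88], [-0.31, 2.03], [-1.54, 1.56], [0.2, 2.42], [-1.41, 4.55], [0.19, 2.02], [-2.57, 2.57]. Speed limits (rad/s): [2.57, 2.57, 3.14, 3.14, 3.14, 3.14, 3.14].

INTERFACE

Orientations are given as a unit quaternion [w, x, y, z].
In Python, from bench import bot gives the robot as it stands. The module is installed in compiled form; this text tells all that it offers.
- The arm moves only by the tool drive_tool, never from a script. Its argument "series" is a list of rows, each a list of 4 numbers: the shift along the tool's x, y, z in m, then the turn about the tool's z in degrees. In form: [[dx, dy, dz, spin], ...]. A call has 1 to 10 rows; each row shifts and turns the commanded pose from where the row before left it, along the tool's axes as they then stand; what a row does not reach is not made up. A row lasts 1/10 s, in which the tool goes at most 50 mm and 8.59 degrees, less where a joint would pass 70% of its speed; a pose out of reach is approached as far as the arm can. A call with a gripper value outside its range is refused whole. "fingers" is the opening, from -1 (shut) to 1 (fully open), set as the call begins (left out, the last holds). The fingers move at their own pace and stop on an object; "squeeze" is the grip in N (left out, the last holds). Time passes only in rows, so rows that do not move let the fingers close. It gives the time, the measured TCP pose, the force and the opening at its end, in the units of the state.
- bot.read_state(): the state, without advancing time (a new reading comes with each control period).
- bot.read_camera(name): name is "side" or "top"; returns a dict with "img" (384x512x3 uint8, blue, green, red), "fx", "fy", "cx", "cy" (pixels), "R" (3x3) and "t" (3): a world point X has camera coordinates R X + t. Camera axes: x right, y down, z forward; pixel columns grow to the right and rows downward; lengths in m; the calibration is good to about 2 mm. A picture is of the moment at which its call begins. There is no depth.
- bot.job_done(): hands the job in, once; it reports no verdict.
The state is a dict: "clock": time; "q": joint angles; "joint_velocities": joint speeds; "effort": joint torques, N m; "ee_pos": TCP position; "tool_rot": TCP orientation; "ft_force": force on the tool from outside, world axes, zero at the start; "moment": the same for the moment, N m; "width": finger opening in m.
Only numpy, scipy, OpenCV 4.12 (cv2) and the standard library are available. Lean on these libraries where they do the work, as an engineer would, in place of code of your own. Each camera call takes 0.05 s, during which the arm holds its last target.

## Working session

There is one attempt and no reset: what is moved stays moved. The work goes in short steps, Python scripts to look and compute and a tool call to move; the robot and the scene stay as the last step left them, time stands still between calls to the robot, and variables do not carry over. Pictures are saved under pics/ and viewed, and the job is handed in when it is done.

Besides the shell and the picture viewer there is one more tool, called after "Call:" in YAML: its name, and indented under it one key for each argument. drive_tool: Moves the arm, as the interface text tells. Its arguments: {"type":"object","properties":{"series":{"type":"array"},"fingers":{"type":"number"},"squeeze":{"type":"number"}},"required":["series"]}

```bash
mkdir -p pics
python3 - <<'E'
from bench import bot
import cv2,pickle
s=bot.read_state()
for k in s: print(k,s[k])
print(bot.grip_depth)
for n in("side","top"):
    c=bot.read_camera(n); pickle.dump(c,open(n+'0.pkl','wb')); cv2.imwrite(f'pics/{n}0.png',c['img'])
    print(n,c['fx'],c['fy'],c['cx'],c['cy'],c['R'],c['t'])
E
```

```text
clock 0.0
q [ 1.46920669  0.50185474 -0.42677317  1.55144638  0.22080035  1.13831143
 -0.21028763]
joint_velocities [-0.00018606  0.00073389 -0.00047899  0.0008171  -0.00164336  0.00112239
  0.00106819]
effort [-3.12994388e-06 -5.69522238e+01 -5.81642613e+00 -2.80944622e+01
  1.05213211e-02  1.20489334e-02 -1.91344037e-05]
ee_pos [ 0.23158798 -0.6065984   0.23025495]
tool_rot [-9.70732563e-04  9.83407043e-01  1.81410095e-01 -1.49952351e-04]
ft_force [ 0.66261812  0.03586737 -0.35405061]
moment [ 0.009207    0.00800113 -0.03770568]
width 0.08571627803515026
0.0187
side 453.41234206845104 453.41234206845104 254.92367821142423 191.90967005120163 [[-0.85841788 -0.51294601  0.00226683]
 [-0.34557238  0.5750401  -0.74155823]
 [ 0.37907582 -0.6373502  -0.67088468]] [0.48416189 0.23492023 1.10475303]
top 347.1147108810922 347.1147108810922 255.81195719903096 190.76112944319607 [[ 0.01432653 -0.99989367  0.00272045]
 [-0.99679946 -0.01449609 -0.07861745]
 [ 0.07864853 -0.00158543 -0.99690115]] [0.01456529 0.54922765 1.18921758]
```

View pics/top0.png

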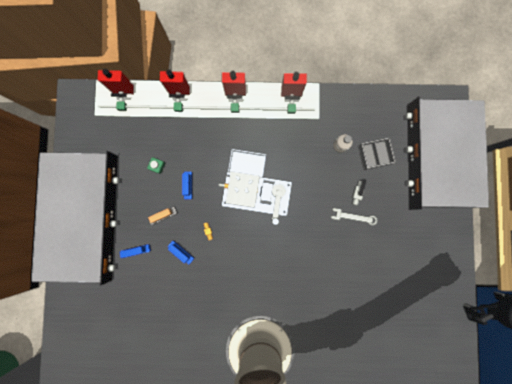

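View pics/side0.png

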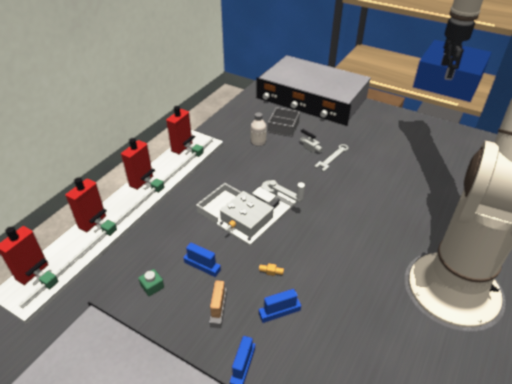

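Candidates for the scraper (top view): the wooden-grip, grey-foot block at (162,215), and blue lookalikes at (187,185), (180,252) and (135,250). The description fits (162,215). I'll check it in a close crop.

Run:
```python
import cv2,pickle,numpy as np
t=pickle.load(open('top0.pkl','rb'))['img'];s=pickle.load(open('side0.pkl','rb'))['img']
a=cv2.resize(t[140:235,140:300],None,fx=5,fy=5,interpolation=cv2.INTER_CUBIC)
cv2.imwrite('pics/c1.png',a)
b=cv2.resize(s[160:330,180:320],None,fx=3.5,fy=3.5,interpolation=cv2.INTER_CUBIC)
cv2.imwrite('pics/c2.png',b)
```

```text
(no output)
```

View pics/c1.png

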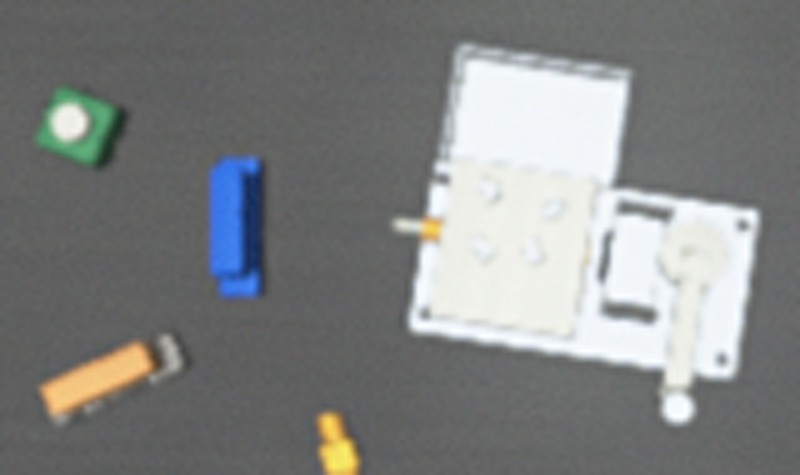

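View pics/c2.png

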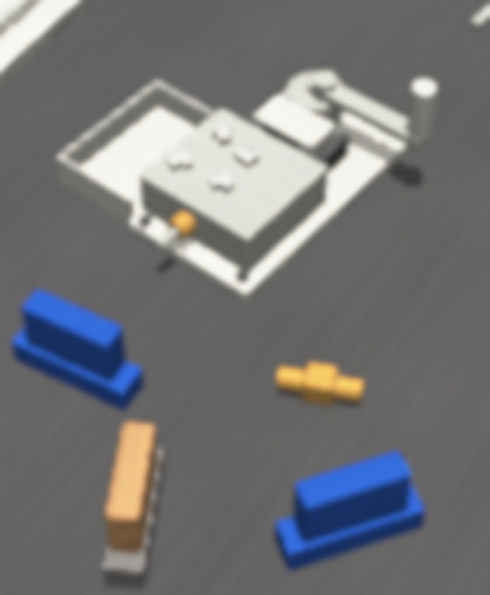

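```bash
cat > h.py <<'E'
import cv2,numpy as np
def ray(c,uv,z):
    d=c['R'].T@np.array([(uv[0]-c['cx'])/c['fx'],(uv[1]-c['cy'])/c['fy'],1]); o=-c['R'].T@c['t']
    return o+d*(z-o[2])/d[2]
def proj(c,X):
    p=c['R']@np.array(X)+c['t']; return np.array([c['fx']*p[0]/p[2]+c['cx'],c['fy']*p[1]/p[2]+c['cy']])
def crop(img,x0,x1,y0,y1,f): return cv2.resize(img[y0:y1,x0:x1],None,fx=f,fy=f,interpolation=cv2.INTER_CUBIC)
E
python3 - <<'E'
from h import *; import pickle
T=pickle.load(open('top0.pkl','rb'));S=pickle.load(open('side0.pkl','rb'))
f=lambda x,y:(140+(x+.5)/5-.5,140+(y+.5)/5-.5)
g=lambda x,y:(180+(x+.5)/3.5-.5,160+(y+.5)/3.5-.5)
print("block top from top")
P=[ray(T,f(*p),.052) for p in[(447,158),(600,180),(578,335),(430,320)]]
for p in P: print(p.round(4))
print("side")
Q=[ray(S,g(*p),.052) for p in[(141,175),(222,109),(327,172),(248,240)]]
for p in Q: print(p.round(4))
print("base corners top")
for p in [(437,183),(760,212),(737,380),(408,330)]: print(ray(T,f(*p),.012).round(4))
for p in [(132,218),(408,150),(247,293)]: print('side',ray(S,g(*p),.012).round(4))
print("pivot/post top",ray(T,f(694,252),.054),ray(T,f(678,407),.104),ray(S,g(425,87),.104))
for p in[(489,190),(552,208),(483,250),(534,250)]: print('chip',ray(T,f(*p),.058).round(4))
for p in[(222,136),(246,157),(180,162),(221,184)]: print('chipS',ray(S,g(*p),.058).round(4))
for c,n in((T,'top'),(S,'side')):
    hsv=cv2.cvtColor(cv2.resize(c['img'],None,fx=4,fy=4,interpolation=cv2.INTER_CUBIC),cv2.COLOR_BGR2HSV)
    m=cv2.inRange(hsv,(5,60,185),(20,190,255))
    cs,_=cv2.findContours(m,0,1)
    for k in cs:
        if cv2.contourArea(k)>300:
            r=cv2.minAreaRect(k); b=(cv2.boxPoints(r)+.5)/4-.5
            if b[:,0].min()>250 or b[:,0].min()<100: continue
            W=[ray(c,p,.064)[:2] for p in b]; print(n,np.round(b,1).tolist(),'\n',np.round(W,4),np.mean(W,0), [np.linalg.norm(W[i]-W[i-1]).round(4) for i in range(4)])
            e=W[1]-W[0] if np.linalg.norm(W[1]-W[0])>np.linalg.norm(W[2]-W[1]) else W[2]-W[1]
            print('ang',np.degrees(np.arctan2(e[1],e[0])))
E
```

```text
block top from top
[0.6122 0.115  0.052 ]
[0.5986 0.0104 0.052 ]
[0.4927 0.0238 0.052 ]
[0.5014 0.1243 0.052 ]
side
[0.6099 0.1088 0.052 ]
[0.5965 0.0115 0.052 ]
[0.4877 0.0315 0.052 ]
[0.5028 0.1251 0.052 ]
base corners top
[0.5997 0.1248 0.012 ]
[ 0.5825 -0.1032  0.012 ]
[ 0.4642 -0.0878  0.012 ]
[0.4958 0.143  0.012 ]
side [0.6134 0.1198 0.012 ]
side [ 0.462  -0.0621  0.012 ]
side [0.4948 0.1401 0.012 ]
pivot/post top [ 0.5501121 -0.0541171  0.054    ] [ 0.44545236 -0.04136756  0.104     ] [ 0.44387918 -0.04262873  0.104     ]
chip [0.59   0.0857 0.058 ]
chip [0.5783 0.0427 0.058 ]
chip [0.5491 0.089  0.058 ]
chip [0.5496 0.0544 0.058 ]
chipS [0.576  0.0442 0.058 ]
chipS [0.5472 0.0549 0.058 ]
chipS [0.5883 0.0862 0.058 ]
chipS [0.5481 0.0904 0.058 ]
top [[147.5, 217.10000610351562], [167.39999389648438, 207.5], [170.1999969482422, 213.5], [150.3000030517578, 223.0]] 
 [[0.4521 0.3835]
 [0.4849 0.318 ]
 [0.4653 0.3078]
 [0.4325 0.3733]] [0.45868859 0.34562963] [np.float64(0.0221), np.float64(0.0733), np.float64(0.0221), np.float64(0.0732)]
ang -63.35763203702573
top [[137.80000305
[... 287 characters left out ...]

ang -5.57517443711501
side [[209.60000610351562, 307.1000061035156], [214.60000610351562, 279.3999938964844], [223.89999389648438, 281.0], [218.89999389648438, 308.79998779296875]] 
 [[0.4509 0.3822]
 [0.484  0.3152]
 [0.4631 0.3081]
 [0.4312 0.3752]] [0.45731649 0.34517613] [np.float64(0.0209), np.float64(0.0747), np.float64(0.0221), np.float64(0.0743)]
ang -63.67648227488041
side [[228.0, 223.0], [231.89999389648438, 219.10000610351562], [235.39999389648438, 222.60000610351562], [231.5, 226.5]] 
 [[0.5566 0.149 ]
 [0.5557 0.132 ]
 [0.541  0.138 ]
 [0.542  0.1548]] [0.54882774 0.14342937] [np.float64(0.0157), np.float64(0.017), np.float64(0.0159), np.float64(0.0168)]
ang -93.22096106824696
```

The crop confirms the scraper is the wooden grip with the grey foot. It sits at (0.458, 0.345) with its long axis at -63.5°, and its top measures 74x22 mm in both views, as given. The fixture origin is at about (0.555, 0.068) with yaw about -7.6°. The post measures 95 mm from the pivot, which also agrees.

```bash
cat > plan.py <<'E'
import numpy as np
from bench import bot
from scipy.spatial.transform import Rotation as Ro
def cur():
    s=bot.read_state(); q=s['tool_rot']; M=Ro.from_quat([q[1],q[2],q[3],q[0]]).as_matrix()
    return np.array([*s['ee_pos'],np.degrees(np.arctan2(M[1,0],M[0,0]))]),s
def rows(wps,step=.045,sp=8,start=None):
    p=cur()[0] if start is None else np.array(start,float); out=[]
    for w in wps:
        st=step
        if len(w)==5: st=w[4]; w=w[:4]
        w=np.array(w,float); d=w-p; d[3]=(d[3]+180)%360-180
        n=max(1,int(np.ceil(max(np.linalg.norm(d[:3])/st,abs(d[3])/sp)-.05))); p0=p.copy()
        for i in range(n):
            t=p0+d*(i+1)/n-p; a=np.radians(p[3]);c,s=np.cos(a),np.sin(a)
            r=[round(t[0]*c+t[1]*s,3),round(t[0]*s-t[1]*c,3),round(-t[2],3),float(round(-t[3],0 if i<n-1 else 1))]
            out.append([float(v)+0.0 for v in r])
            p=p+np.array([r[0]*c+r[1]*s,r[0]*s-r[1]*c,-r[2],-r[3]])
    for i in range(0,len(out),10): print(out[i:i+10])
    print('end',p.round(4)); return out
E
python3 -c "
from plan import *
print(cur()[0]); rows([(.48,-.35,.25,55),(.52,-.0,.25,85),(.458,.345,.17,116.5)])"
```

```text
[ 0.23163185 -0.60667368  0.23037196 20.9058713 ]
[[0.04, -0.019, -0.002, -4.0], [0.042, -0.016, -0.003, -5.0], [0.043, -0.012, -0.002, -4.0], [0.044, -0.01, -0.003, -4.0], [0.044, -0.006, -0.002, -4.0], [0.044, -0.003, -0.003, -5.0], [0.045, 0.001, -0.002, -4.0], [0.045, 0.004, -0.003, -4.1], [0.039, -0.021, 0.0, -4.0], [0.04, -0.018, 0.0, -3.0]]
[[0.041, -0.017, 0.0, -4.0], [0.042, -0.013, 0.0, -4.0], [0.042, -0.01, 0.0, -4.0], [0.044, -0.007, 0.0, -3.0], [0.043, -0.006, 0.0, -4.0], [0.044, -0.001, 0.0, -4.0], [0.042, -0.012, 0.01, -4.0], [0.043, -0.008, 0.01, -4.0], [0.044, -0.006, 0.01, -4.0], [0.044, -0.002, 0.01, -4.0]]
[[0.044, 0.001, 0.01, -4.0], [0.043, 0.003, 0.01, -4.0], [0.044, 0.007, 0.01, -4.0], [0.042, 0.01, 0.01, -3.5]]
end [  0.4586   0.3448   0.1704 116.5059]
```

Call:
drive_tool:
  series:
    - [0.04,-0.019,-0.002,-4]
    - [0.042,-0.016,-0.003,-5]
    - [0.043,-0.012,-0.002,-4]
    - [0.044,-0.01,-0.003,-4]
    - [0.044,-0.006,-0.002,-4]
    - [0.044,-0.003,-0.003,-5]
    - [0.045,0.001,-0.002,-4]
    - [0.045,0.004,-0.003,-4]
    - [0.039,-0.021,0,-4]
    - [0.04,-0.018,0,-3]
  fingers: 1

```text
clock: 1.1
ee_pos: [0.492, -0.2606, 0.2508]
tool_rot: [-0.001, 0.857, 0.516, 0.0]
ft_force: [1.2, -0.1, -0.5]
width: 0.0854
```

Call:
drive_tool:
  series:
    - [0.041,-0.017,0,-4]
    - [0.042,-0.013,0,-4]
    - [0.042,-0.01,0,-4]
    - [0.044,-0.007,0,-3]
    - [0.043,-0.006,0,-4]
    - [0.044,-0.001,0,-4]
    - [0,0,0,0]
    - [0,0,0,0]

```text
clock: 1.9
ee_pos: [0.521, 0.0002, 0.2511]
tool_rot: [-0.0, 0.737, 0.676, -0.0]
ft_force: [0.8, -1.0, 0.1]
width: 0.0853
```

```bash
python3 -c "
from plan import *
p,s=cur();print(p,s['q'].round(2),s['clock']); rows([(.458,.345,.17,116.5)])"
```

```text
[5.21020706e-01 2.49851724e-04 2.51126746e-01 8.50745429e+01] [ 0.7   0.34 -0.91  1.84  0.3   1.11 -0.4 ] 1.9
[[0.042, -0.012, 0.01, -4.0], [0.043, -0.008, 0.01, -4.0], [0.044, -0.006, 0.01, -4.0], [0.043, -0.002, 0.011, -4.0], [0.044, 0.0, 0.01, -4.0], [0.044, 0.004, 0.01, -4.0], [0.043, 0.007, 0.01, -3.0], [0.043, 0.009, 0.01, -4.4]]
end [  0.4584   0.3452   0.1701 116.4745]
```

Call:
drive_tool:
  series:
    - [0.042,-0.012,0.01,-4]
    - [0.043,-0.008,0.01,-4]
    - [0.044,-0.006,0.01,-4]
    - [0.043,-0.002,0.011,-4]
    - [0.044,0,0.01,-4]
    - [0.044,0.004,0.01,-4]
    - [0.043,0.007,0.01,-3]
    - [0.043,0.009,0.01,-4.4]
    - [0,0,0,0]
    - [0,0,0,0]

```text
clock: 2.9
ee_pos: [0.4596, 0.3436, 0.1694]
tool_rot: [-0.0, 0.528, 0.849, -0.001]
ft_force: [0.9, -1.0, 0.3]
width: 0.0852
```

Run:
```python
from plan import *; from h import *
p,s=cur();print(p,s['q'].round(2),s['clock'])
T=bot.read_camera('top');S=bot.read_camera('side')
a=crop(T['img'],110,240,170,270,5)
b=crop(S['img'],170,300,220,340,4)
cv2.imwrite('pics/d1.png',a);cv2.imwrite('pics/d2.png',b)
rows([(.458,.3453,.031,116.5)])
```

```text
[  0.45959157   0.34360607   0.16935023 116.30905763] [ 0.03  0.6  -0.97  1.79  0.56  1.06 -0.69] 2.9
[[0.001, 0.0, 0.035, 0.0], [0.001, -0.001, 0.034, 0.0], [0.001, 0.0, 0.035, 0.0], [0.002, 0.0, 0.035, -0.4]]
end [4.579000e-01 3.457000e-01 3.080000e-02 1.164963e+02]
```

View pics/d2.png

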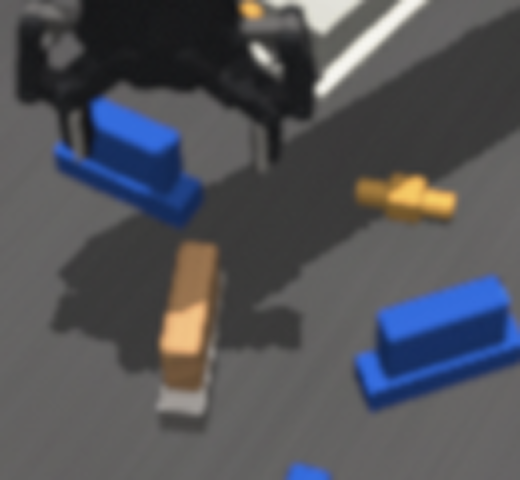

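The picture shows the gripper above the scraper, with the fingers either side of its grip and the blue blocks clear of them. Descending.

Call:
drive_tool:
  series:
    - [0.001,0,0.035,0]
    - [0.001,-0.001,0.034,0]
    - [0,0,0.035,0]
    - [0.001,0,0.02,0]
    - [0,0,0.015,0]
    - [0,0,0,0]

```text
clock: 3.6
ee_pos: [0.4574, 0.3447, 0.03]
tool_rot: [-0.0, 0.528, 0.849, -0.001]
ft_force: [0.6, -0.3, 0.6]
width: 0.0851
```

Call:
drive_tool:
  series:
    - [0,0,0,0]
    - [0,0,0,0]
    - [0,0,0,0]
    - [0,0,0,0]
    - [0,0,0,0]
    - [0,0,0,0]
  fingers: -1
  squeeze: 60

```text
clock: 4.2
ee_pos: [0.4579, 0.3466, 0.032]
tool_rot: [0.0, 0.528, 0.849, 0.0]
ft_force: [-0.3, -1.1, 5.9]
width: 0.0214
```

Run:
```python
from plan import *; from h import *
p,s=cur();print(p,s['width'],s['ft_force'],s['clock'])
o=np.array([.555,.068]);a=np.radians(-7.6)
F=lambda x,y:o+np.array([x*np.cos(a)-y*np.sin(a),x*np.sin(a)+y*np.cos(a)])
print(F(-.045,0),F(.06,0))
b=F(-.045,0)
rows([(p[0],p[1],.18,p[3]),(*b,.16,82.4)])
```

```text
[4.57909793e-01 3.46559052e-01 3.20183878e-02 1.16304407e+02] 0.021370705667931197 [-0.33817418 -1.10248917  5.86959889] 4.2
[0.5103953  0.07395154] [0.61447293 0.06006462]
[[0.0, 0.0, -0.037, 0.0], [0.0, 0.0, -0.037, 0.0], [0.0, 0.0, -0.037, 0.0], [0.0, 0.0, -0.037, 0.0], [-0.038, -0.011, 0.003, 5.0], [-0.039, -0.007, 0.003, 5.0], [-0.04, -0.003, 0.003, 5.0], [-0.039, -0.001, 0.002, 4.0], [-0.04, 0.003, 0.003, 5.0], [-0.039, 0.006, 0.003, 5.0]]
[[-0.039, 0.009, 0.003, 4.9]]
end [5.10300e-01 7.37000e-02 1.60000e-01 8.24044e+01]
```

Call:
drive_tool:
  series:
    - [0,0,-0.02,0]
    - [0,0,-0.037,0]
    - [0,0,-0.037,0]
    - [0,0,-0.037,0]
    - [0,0,-0.017,0]
    - [0,0,0,0]

```text
clock: 4.8
ee_pos: [0.4587, 0.3475, 0.1823]
tool_rot: [0.001, 0.528, 0.849, 0.002]
ft_force: [0.3, 1.2, -1.7]
width: 0.0213
```

Run:
```python
from plan import *; from h import *
p,s=cur();print(p,s['width'],s['ft_force'],s['clock'])
rows([(.5103,.074,.16,82.4)])
T=bot.read_camera('top');S=bot.read_camera('side')
cv2.imwrite('pics/e2.png',crop(S['img'],150,310,170,330,3.5))
```

```text
[  0.45874531   0.34750234   0.18226962 116.29749228] 0.021250686071324333 [ 0.34265955  1.21535997 -1.66582806] 4.8
[[-0.038, -0.011, 0.003, 5.0], [-0.039, -0.007, 0.003, 5.0], [-0.04, -0.004, 0.004, 5.0], [-0.04, 0.0, 0.003, 4.0], [-0.039, 0.002, 0.003, 5.0], [-0.04, 0.006, 0.003, 5.0], [-0.038, 0.009, 0.003, 4.9]]
end [5.10300e-01 7.44000e-02 1.60300e-01 8.23975e+01]
```

View pics/e2.png

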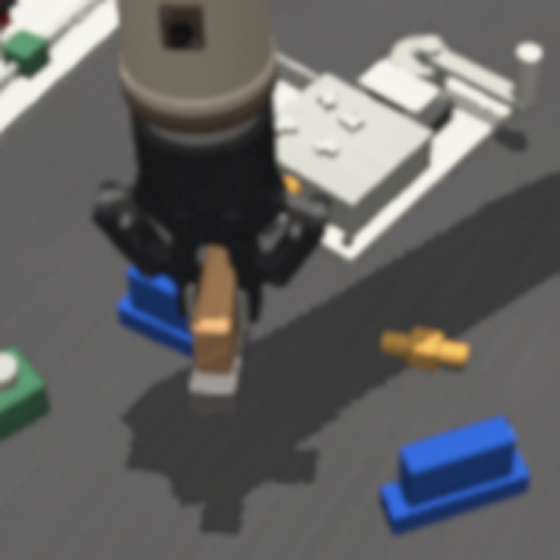

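The scraper is held upright and lifted. Its front end is at crop (215,340), and the chips are undisturbed. Moving over the block.

Call:
drive_tool:
  series:
    - [-0.038,-0.011,0.003,5]
    - [-0.039,-0.007,0.003,5]
    - [-0.04,-0.004,0.004,5]
    - [-0.04,0,0.003,4]
    - [-0.039,0.002,0.003,5]
    - [-0.04,0.006,0.003,5]
    - [-0.038,0.009,0.003,4.9]
    - [0,0,0,0]
    - [0,0,0,0]

```text
clock: 5.8
ee_pos: [0.5078, 0.0716, 0.1553]
tool_rot: [-0.001, 0.753, 0.658, -0.001]
ft_force: [-0.0, 0.1, -2.2]
width: 0.0212
```

Run:
```python
from plan import *; from h import *
p,s=cur();print(p,s['width'],s['ft_force'],s['clock'])
T=bot.read_camera('top');S=bot.read_camera('side')
cv2.imwrite('pics/f1.png',crop(T['img'],200,300,130,230,5))
cv2.imwrite('pics/f2.png',crop(S['img'],190,310,140,260,4.5))
```

```text
[5.07795369e-01 7.15618186e-02 1.55315000e-01 8.22544808e+01] 0.02123278476556148 [-0.04407455  0.09832958 -2.15931151] 5.8
```

View pics/f2.png

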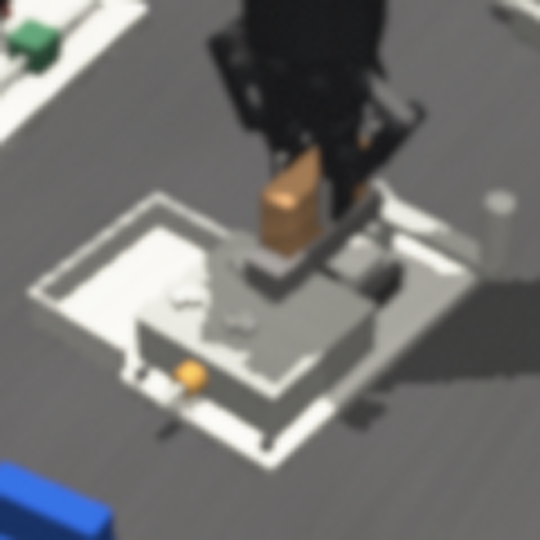

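View pics/f1.png

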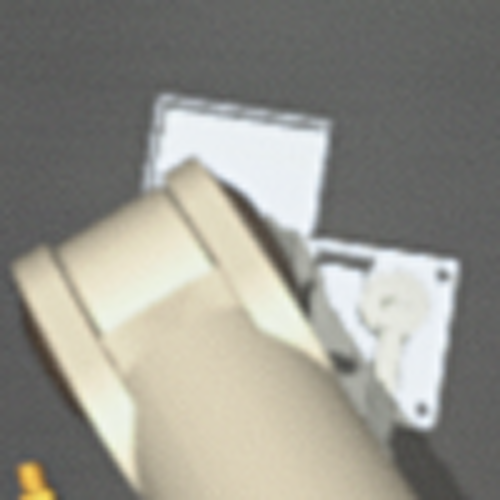

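Run:
```python
from plan import *; from h import *
S=bot.read_camera('side')
g=lambda x,y:(190+(x+.5)/4.5-.5,140+(y+.5)/4.5-.5)
o=np.array([.555,.068]);a=np.radians(-7.6)
def inv(P): d=P[:2]-o; return np.array([d[0]*np.cos(a)+d[1]*np.sin(a),-d[0]*np.sin(a)+d[1]*np.cos(a)])
print('foot +y -x bottom',inv(ray(S,g(275,303),.123)),'foot top +y+x',inv(ray(S,g(240,260),.145)),'foot -y -x top',inv(ray(S,g(383,195),.145)))
p,s=cur();print(inv(p),p,bot.read_state()['clock'])
F=lambda x,y:o+np.array([x*np.cos(a)-y*np.sin(a),x*np.sin(a)+y*np.cos(a)])
rows([(*F(-.046,0),.11,82.4),(*F(-.046,0),.086,82.4,.012)])
rows([(*F(.062,0),.086,82.4,.012)],start=(*F(-.046,0),.086,82.4))
```

```text
foot +y -x bottom [-0.05605468  0.04433275] foot top +y+x [-0.03371943  0.04740521] foot -y -x top [-0.06292045 -0.0462054 ]
[-0.04724526  0.00044442] [5.08228538e-01 7.46890061e-02 1.56590864e-01 8.25602627e+01] 5.95
[[0.0, 0.001, 0.047, 0.2], [0.0, 0.0, 0.012, 0.0], [0.0, 0.0, 0.012, 0.0]]
end [5.09200e-01 7.46000e-02 8.56000e-02 8.23603e+01]
[[0.0, 0.012, 0.0, 0.0], [0.0, 0.012, 0.0, 0.0], [0.0, 0.012, 0.0, 0.0], [0.0, 0.012, 0.0, 0.0], [0.0, 0.012, 0.0, 0.0], [0.0, 0.012, 0.0, 0.0], [0.0, 0.012, 0.0, 0.0], [0.0, 0.012, 0.0, 0.0], [0.0, 0.012, 0.0, 0.0]]
end [6.165e-01 5.980e-02 8.600e-02 8.240e+01]
```

Call:
drive_tool:
  series:
    - [0,0.001,0.025,0]
    - [0,0,0.025,0]
    - [0,0,0.015,0]
    - [0,0,0,0]
    - [0,0,0,0]
    - [0,0,0,0]

```text
clock: 6.55
ee_pos: [0.511, 0.0738, 0.0933]
tool_rot: [0.0, 0.752, 0.659, 0.001]
ft_force: [0.4, -0.0, -1.4]
width: 0.0212
```

Call:
drive_tool:
  series:
    - [0,0,0.005,0]
    - [0,0,0.003,0]
    - [0,0,0,0]
    - [0,0,0,0]
    - [0,0,0,0]

```text
clock: 7.05
ee_pos: [0.5102, 0.073, 0.0844]
tool_rot: [0.0, 0.752, 0.659, 0.0]
ft_force: [1.0, 0.5, -1.8]
width: 0.0213
```

Run:
```python
from plan import *; from h import *
p,s=cur();print(p,s['width'],s['ft_force'],s['clock'])
S=bot.read_camera('side')
cv2.imwrite('pics/g2.png',crop(S['img'],190,310,140,260,4.5))
```

```text
[5.10236095e-01 7.30461822e-02 8.44329189e-02 8.23995215e+01] 0.0213499562579002 [ 0.99872266  0.45442139 -1.81131991] 7.05
```

View pics/g2.png

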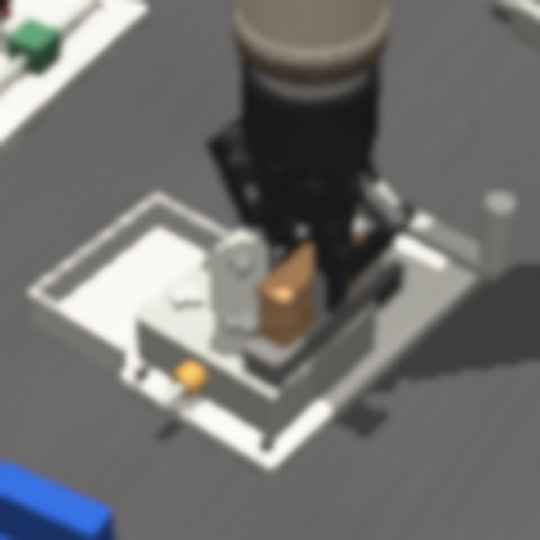

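The foot sits flat just above the block face behind all four chips (nearest chip at crop (237,322)). The fingers are well above chip height. Wiping now.

Call:
drive_tool:
  series:
    - [0,0.004,0,0]
    - [0,0.008,0,0]
    - [0,0.008,0,0]
    - [0,0.008,0,0]
    - [0,0.008,0,0]
    - [0,0.008,0,0]
    - [0,0.008,0,0]

```text
clock: 7.8
ee_pos: [0.5623, 0.0661, 0.0842]
tool_rot: [-0.0, 0.752, 0.659, -0.0]
ft_force: [-0.9, -0.6, -2.4]
width: 0.0212
```

Run:
```python
from plan import *; from h import *
p,s=cur();print(p,s['width'],s['ft_force'],s['clock'])
S=bot.read_camera('side')
cv2.imwrite('pics/h2.png',crop(S['img'],190,310,140,260,4.5))
```

```text
[5.62323359e-01 6.60888911e-02 8.42116928e-02 8.23929799e+01] 0.021166604621687107 [-0.93421831 -0.55786992 -2.39431972] 7.8
```

View pics/h2.png

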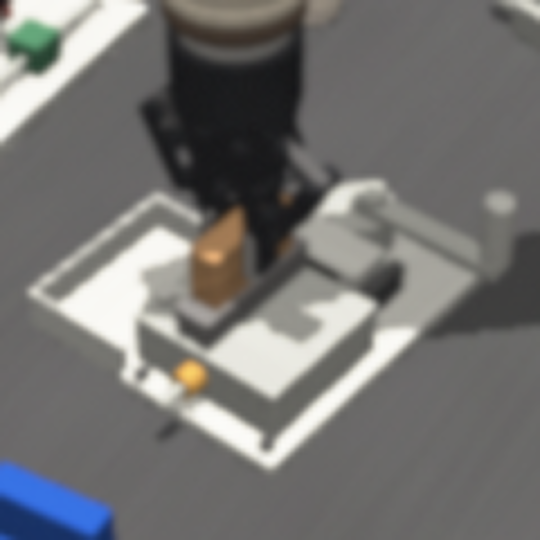

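The block face behind the foot is clean. Continuing over the edge.

Call:
drive_tool:
  series:
    - [0,0.008,0,0]
    - [0,0.008,0,0]
    - [0,0.008,0,0]
    - [0,0.008,0,0]
    - [0,0.008,0,0]
    - [0,0.008,0,0]
    - [0,0.006,0,0]
    - [0,0,0,0]
    - [0,0,0,0]

```text
clock: 8.75
ee_pos: [0.615, 0.0592, 0.0842]
tool_rot: [-0.0, 0.752, 0.659, -0.0]
ft_force: [-0.5, -0.1, -1.0]
width: 0.0213
```

Run:
```python
from plan import *; from h import *
p,s=cur();print(p,s['width'],s['ft_force'],s['clock'])
S=bot.read_camera('side')
cv2.imwrite('pics/i2.png',crop(S['img'],190,310,140,260,4.5))
```

```text
[6.14989059e-01 5.92028050e-02 8.41726270e-02 8.24090742e+01] 0.02130476086629033 [-0.54567271 -0.11892154 -1.04349854] 8.75
```

View pics/i2.png

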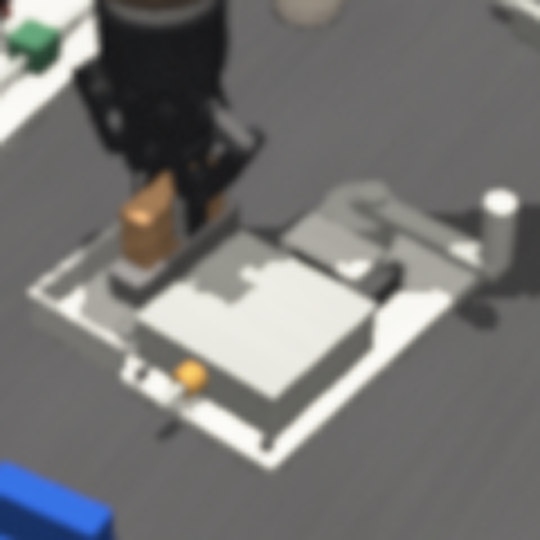

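The block top is bare. I'll lift, move aside and check the tray while still holding the scraper.

Run:
```python
from plan import *
p,s=cur()
rows([(p[0],p[1],.17,p[3]),(.458,.346,.17,116.3)])
```

```text
[[0.0, 0.0, -0.043, 0.0], [0.0, 0.0, -0.043, 0.0], [0.033, -0.024, 0.0, -4.0], [0.035, -0.022, 0.0, -4.0], [0.036, -0.019, 0.0, -5.0], [0.037, -0.017, 0.0, -4.0], [0.039, -0.013, 0.0, -4.0], [0.039, -0.011, 0.0, -4.0], [0.04, -0.008, 0.0, -5.0], [0.041, -0.004, 0.0, -3.9]]
end [  0.458    0.3464   0.1702 116.3193]
```

Call:
drive_tool:
  series:
    - [0,0,-0.043,0]
    - [0,0,-0.043,0]
    - [0.033,-0.024,0,-4]
    - [0.035,-0.022,0,-4]
    - [0.036,-0.019,0,-5]
    - [0.037,-0.017,0,-4]
    - [0.039,-0.013,0,-4]
    - [0.039,-0.011,0,-4]
    - [0.04,-0.008,0,-5]
    - [0.041,-0.004,0,-4]

```text
clock: 9.8
ee_pos: [0.4572, 0.3471, 0.1704]
tool_rot: [0.0, 0.525, 0.851, -0.0]
ft_force: [1.5, 0.4, -1.9]
width: 0.0212
```

Run:
```python
from plan import *; from h import *
p,s=cur();print(p,s['width'],s['ft_force'],s['clock'])
T=bot.read_camera('top');S=bot.read_camera('side')
cv2.imwrite('pics/j.png',np.hstack([crop(S['img'],190,280,160,240,4.5),crop(T['img'],215,290,140,220,4.5)]))
p,s=cur();print(p,s['clock'])
rows([(.458,.346,.032,116.3)])
```

```text
[  0.45723082   0.34709733   0.17041687 116.5994786 ] 0.02123320861454048 [ 1.5046005   0.44157527 -1.85400403] 9.8
[  0.45300231   0.35305252   0.17144404 117.10749445] 9.9
[[-0.002, 0.0, 0.035, 0.0], [-0.002, 0.001, 0.035, 0.0], [-0.002, 0.0, 0.035, 1.0], [-0.003, 0.0, 0.034, -0.2]]
end [4.579000e-01 3.455000e-01 3.240000e-02 1.163075e+02]
```

View pics/j.png

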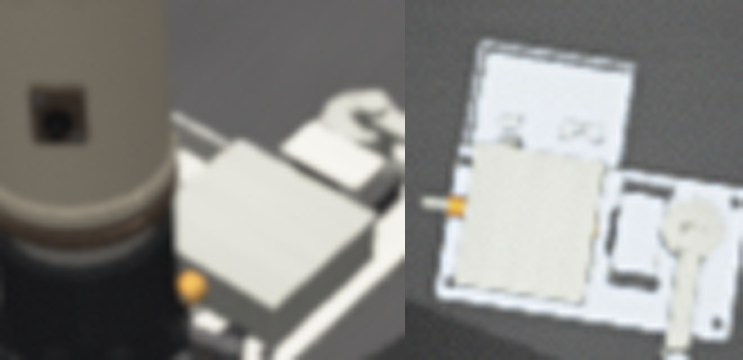

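Run:
```python
from plan import *; from h import *
T=bot.read_camera('top')
p,s=cur();print(p,s['clock'])
c=T['img'][145:180,222:270].astype(float); c=np.clip((c-170)*3,0,255).astype(np.uint8)
cv2.imwrite('pics/k.png',crop(c,0,48,0,35,14))
rows([(.458,.346,.032,116.3)])
```

```text
[  0.45531344   0.34978681   0.17086572 116.83210158] 9.95
[[-0.001, 0.0, 0.035, 0.0], [-0.001, 0.0, 0.034, 0.0], [-0.001, 0.001, 0.035, 0.0], [-0.002, 0.0, 0.035, 0.5]]
end [4.585000e-01 3.458000e-01 3.190000e-02 1.163321e+02]
```

View pics/k.png

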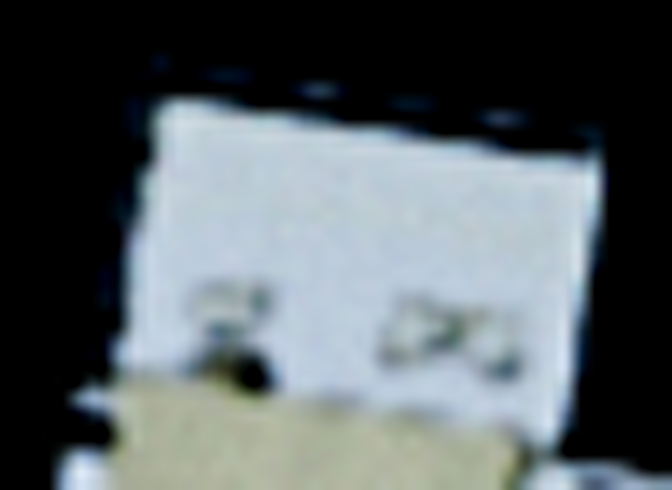

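Three chips are visible in the tray at crop (228,310), (410,330) and (490,340). A dark spot at (235,370) may be the fourth, against the block wall. I'll move the arm out of the side view and check, still holding the scraper.

Run:
```python
from plan import *
rows([(.455,.02,.19,88)])
```

```text
[[-0.037, -0.019, -0.002, 4.0], [-0.038, -0.016, -0.003, 3.0], [-0.038, -0.014, -0.002, 4.0], [-0.04, -0.011, -0.003, 3.0], [-0.04, -0.009, -0.002, 4.0], [-0.041, -0.007, -0.002, 4.0], [-0.041, -0.003, -0.003, 3.0], [-0.041, -0.001, -0.002, 3.8]]
end [4.55400e-01 2.03000e-02 1.89900e-01 8.80321e+01]
```

Call:
drive_tool:
  series:
    - [-0.037,-0.019,-0.002,4]
    - [-0.038,-0.016,-0.003,3]
    - [-0.038,-0.014,-0.002,4]
    - [-0.04,-0.011,-0.003,3]
    - [-0.04,-0.009,-0.002,4]
    - [-0.041,-0.007,-0.002,4]
    - [-0.041,-0.003,-0.003,3]
    - [-0.041,-0.001,-0.002,4]

```text
clock: 10.75
ee_pos: [0.4555, 0.0135, 0.1895]
tool_rot: [0.001, 0.725, 0.689, -0.0]
ft_force: [1.1, -0.5, -1.6]
width: 0.0211
```

Run:
```python
from plan import *; from h import *
S=bot.read_camera('side')
p,s=cur();print(p,s['width'],s['clock'])
cv2.imwrite('pics/l.png',crop(S['img'],190,270,170,240,9))
```

```text
[4.55484438e-01 5.35915317e-03 1.89058596e-01 8.64365060e+01] 0.021124763910891402 10.8
```

View pics/l.png

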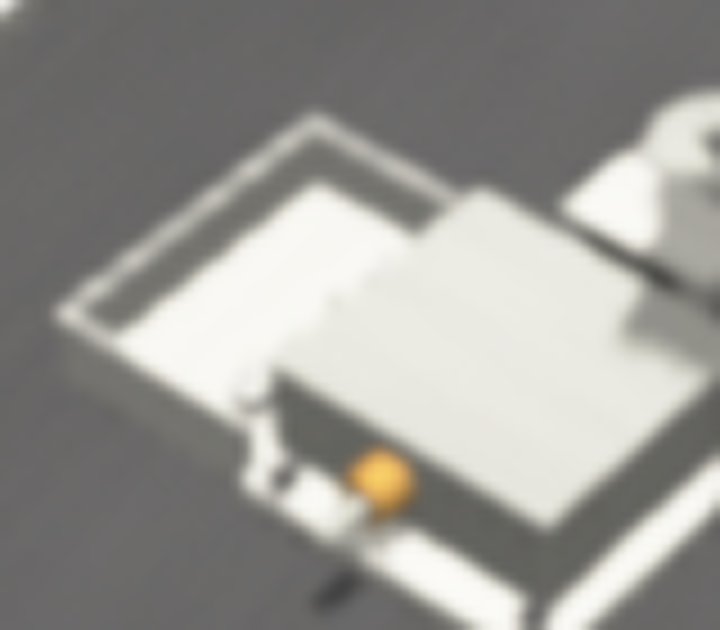

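Run:
```python
from plan import *; from h import *; import pickle
S0=pickle.load(open('side0.pkl','rb'));T0=pickle.load(open('top0.pkl','rb'))
S=bot.read_camera('side');T=bot.read_camera('top');print(cur()[0])
pickle.dump(S,open('S1.pkl','wb'));pickle.dump(T,open('T1.pkl','wb'))
E=lambda c:np.clip((c.astype(float)-90)*1.6,0,255).astype(np.uint8)
a=np.hstack([crop(E(k['img'][185:230,200:245]),0,45,0,45,8.5) for k in(S0,S)])
b=np.hstack([crop(E(k['img'][145:180,225:270]),0,45,0,35,8.5) for k in(T0,T)])
cv2.imwrite('pics/m.png',a);cv2.imwrite('pics/m2.png',b)
o=np.array([.555,.068]);an=np.radians(-7.6)
def inv(P): d=P[:2]-o; return np.array([d[0]*np.cos(an)+d[1]*np.sin(an),-d[0]*np.sin(an)+d[1]*np.cos(an)]).round(4)
f=lambda x,y:(222+(x+.5)/14-.5,145+(y+.5)/14-.5)
for p in[(228,310),(235,370),(410,330),(490,340)]: print(inv(ray(T,f(*p),.01)),inv(ray(T,f(*p),.03)))
print(inv(ray(S,(217.7,212.7),.012)),inv(ray(S,(217.7,212.7),.025)))
```

```text
[4.55763830e-01 1.18120452e-02 1.89202968e-01 8.68809673e+01]
[0.0762 0.0297] [0.0734 0.0283]
[0.0614 0.0257] [0.0588 0.0243]
[ 0.0779 -0.0166] [ 0.0751 -0.0172]
[ 0.0784 -0.0369] [ 0.0755 -0.0373]
[0.0745 0.0315] [0.0652 0.0409]
```

View pics/m.png

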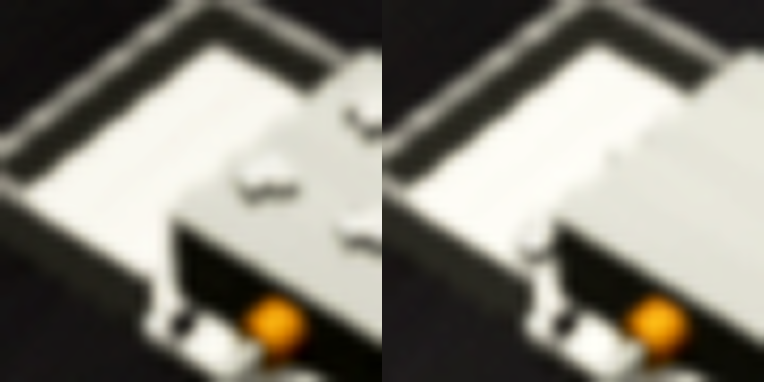

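View pics/m2.png

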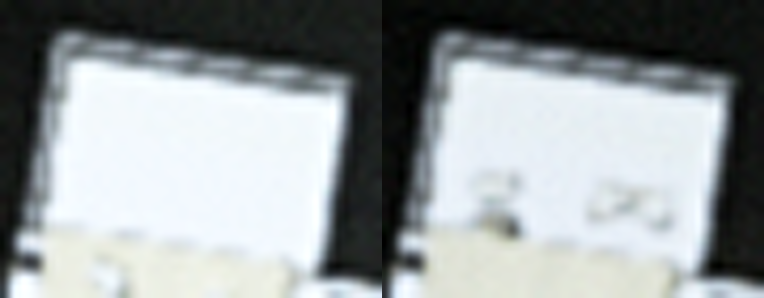

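The side view shows one chip at (535,240), and the block top is bare. In the top view the fourth chip lies tilted at fixture x≈0.06, y≈0.026, inside the tray. I'll return the scraper to its original spot.

Run:
```python
from plan import *
print(cur()[0])
rows([(.458,.346,.165,116.3)],start=(.4554,.0203,.1895,87.9))
```

```text
[4.55763830e-01 1.18120452e-02 1.89202968e-01 8.68809673e+01]
[[0.041, -0.001, 0.003, -4.0], [0.04, 0.001, 0.003, -3.0], [0.041, 0.004, 0.003, -4.0], [0.04, 0.007, 0.003, -3.0], [0.04, 0.009, 0.003, -4.0], [0.039, 0.011, 0.003, -3.0], [0.038, 0.014, 0.003, -4.0], [0.038, 0.016, 0.003, -3.4]]
end [  0.4581   0.3463   0.1655 116.3   ]
```

Call:
drive_tool:
  series:
    - [0.041,-0.001,0.003,-4]
    - [0.04,0.001,0.003,-3]
    - [0.041,0.004,0.003,-4]
    - [0.04,0.007,0.003,-3]
    - [0.04,0.009,0.003,-4]
    - [0.039,0.011,0.003,-3]
    - [0.038,0.014,0.003,-4]
    - [0.038,0.016,0.003,-3]
    - [0,0,0,0]
    - [0,0,0,0]

```text
clock: 11.9
ee_pos: [0.4602, 0.3445, 0.165]
tool_rot: [-0.001, 0.533, 0.846, -0.0]
ft_force: [0.9, -1.0, -1.2]
width: 0.0211
```

Call:
drive_tool:
  series:
    - [0,0,0,0]
    - [0,0,0.035,0]
    - [0,0,0.035,0]
    - [0,0,0.035,0]
    - [0,0,0.015,0]
    - [0,0,0.004,0]
    - [0,0,0,0]
    - [0,0,0,0]

```text
clock: 12.7
ee_pos: [0.4627, 0.3435, 0.043]
tool_rot: [0.0, 0.535, 0.845, 0.001]
ft_force: [0.4, 0.0, -1.7]
width: 0.0211
```

Call:
drive_tool:
  series:
    - [0,0,0.006,0]
    - [0,0,0.003,0]
    - [0,0,0.002,0]
    - [0,0,0,0]
    - [0,0,0,0]

```text
clock: 13.2
ee_pos: [0.4621, 0.3428, 0.032]
tool_rot: [0.001, 0.534, 0.845, 0.0]
ft_force: [-3.3, -4.5, 12.6]
width: 0.021
```

Call:
drive_tool:
  series:
    - [0,0,-0.001,0]
    - [0,0,0,0]

```text
clock: 13.4
ee_pos: [0.462, 0.343, 0.032]
tool_rot: [0.0, 0.534, 0.845, 0.0]
ft_force: [-0.4, -1.7, 6.8]
width: 0.0209
```

Call:
drive_tool:
  series:
    - [0,0,0,0]
    - [0,0,0,0]
    - [0,0,0,0]
    - [0,0,0,0]
    - [0,0,0,0]
    - [0,0,0,0]
  fingers: 1

```text
clock: 14.0
ee_pos: [0.4616, 0.3428, 0.0312]
tool_rot: [-0.0, 0.534, 0.845, -0.0]
ft_force: [0.3, -0.4, -0.4]
width: 0.0852
```

Call:
drive_tool:
  series:
    - [0,0,-0.02,0]
    - [0,0,-0.04,0]
    - [0,0,-0.04,0]
    - [0,0,-0.04,0]
    - [0,0,-0.03,0]
    - [0,0,0,0]

```text
clock: 14.6
ee_pos: [0.4634, 0.3455, 0.2075]
tool_rot: [0.002, 0.534, 0.845, 0.004]
ft_force: [0.2, 0.9, -0.1]
width: 0.0854
```

Run:
```python
from plan import *; from h import *
p,s=cur();print(p,s['q'].round(2),s['width'],s['clock'])
S=bot.read_camera('side')
cv2.imwrite('pics/n.png',crop(S['img'],150,310,190,330,4))
rows([(.5,.1,.2,80),(.45,-.04,.17,45)])
```

```text
[  0.46337132   0.34545126   0.20747593 115.44047682] [ 0.06  0.56 -1.01  1.76  0.52  1.12 -0.67] 0.08537031402879981 14.6
[[-0.039, -0.012, 0.001, 6.0], [-0.041, -0.007, 0.001, 6.0], [-0.041, -0.004, 0.0, 6.0], [-0.041, 0.001, 0.001, 6.0], [-0.041, 0.005, 0.001, 6.0], [-0.04, 0.01, 0.001, 5.4], [-0.029, -0.005, 0.006, 7.0], [-0.03, -0.001, 0.006, 7.0], [-0.03, 0.002, 0.006, 7.0], [-0.029, 0.005, 0.006, 7.0]]
[[-0.028, 0.01, 0.006, 7.0]]
end [ 4.50300e-01 -4.01000e-02  1.69900e-01  4.50209e+01]
```

View pics/n.png

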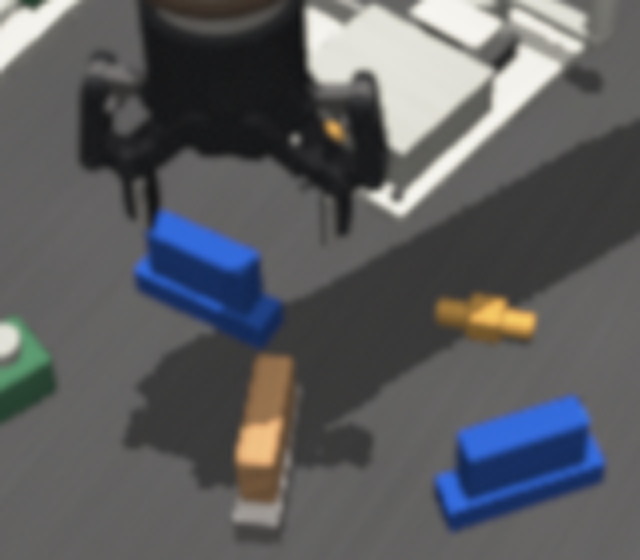

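The scraper stands released and clear of the fixture (crop (265,440)). Next is the lever post at (0.4445, -0.042).

Call:
drive_tool:
  series:
    - [-0.039,-0.012,0.001,6]
    - [-0.041,-0.007,0.001,6]
    - [-0.041,-0.004,0,6]
    - [-0.041,0.001,0.001,6]
    - [-0.041,0.005,0.001,6]
    - [-0.04,0.01,0.001,5]
    - [-0.029,-0.005,0.006,7]
    - [-0.03,-0.001,0.006,7]
    - [-0.03,0.002,0.006,7]
    - [-0.029,0.005,0.006,7]

```text
clock: 15.65
ee_pos: [0.4578, -0.0148, 0.1716]
tool_rot: [-0.0, 0.898, 0.439, -0.001]
ft_force: [-0.0, 0.7, 0.6]
width: 0.0853
```

Call:
drive_tool:
  series:
    - [-0.028,0.01,0.006,7]
    - [0,0,0,0]
    - [0,0,0,0]
    - [0,0,0,0]

```text
clock: 16.05
ee_pos: [0.4503, -0.0407, 0.1664]
tool_rot: [-0.0, 0.922, 0.387, 0.0]
ft_force: [0.3, 0.1, -0.2]
width: 0.0853
```

Run:
```python
from plan import *; from h import *; import pickle
S=bot.read_camera('side');T=bot.read_camera('top')
p,s=cur();print(p,s['q'].round(2),s['width'],s['clock'])
pickle.dump(S,open('S2.pkl','wb'));pickle.dump(T,open('T2.pkl','wb'))
cv2.imwrite('pics/o.png',np.hstack([crop(S['img'],200,320,140,240,3),crop(T['img'],215,315,140,240,3)]))
rows([(.4445,-.042,.067,45)])
```

```text
[ 4.50499114e-01 -4.04868969e-02  1.66474272e-01  4.55661184e+01] [ 0.7   0.28 -0.75  2.08  0.25  0.87 -0.98] 0.0851321075375682 16.15
[[-0.002, -0.001, 0.033, 0.0], [-0.002, -0.001, 0.033, 0.0], [-0.001, -0.001, 0.033, 0.6]]
end [ 4.44900e-01 -4.20000e-02  6.75000e-02  4.49661e+01]
```

View pics/o.png

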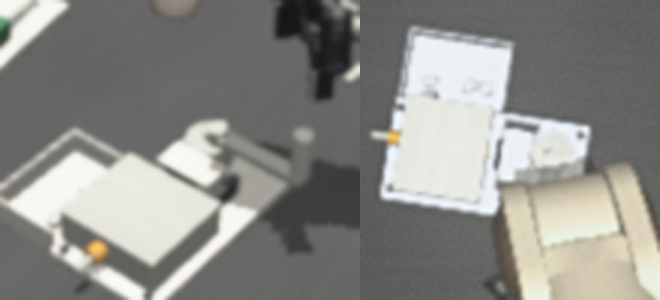

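Call:
drive_tool:
  series:
    - [-0.002,-0.001,0.033,0]
    - [-0.002,-0.001,0.033,0]
    - [-0.001,-0.001,0.02,0]
    - [0,0,0.013,0]
    - [0,0,0,0]
    - [0,0,0,0]

```text
clock: 16.75
ee_pos: [0.4452, -0.0426, 0.0678]
tool_rot: [-0.0, 0.922, 0.386, 0.0]
ft_force: [1.0, 0.6, 0.1]
width: 0.0851
```

Call:
drive_tool:
  series:
    - [0,0,0,0]
    - [0,0,0,0]
    - [0,0,0,0]
    - [0,0,0,0]
    - [0,0,0,0]
    - [0,0,0,0]
  fingers: -1
  squeeze: 50

```text
clock: 17.35
ee_pos: [0.4441, -0.0431, 0.0677]
tool_rot: [-0.0, 0.923, 0.386, -0.0]
ft_force: [-3.2, 0.8, 6.6]
width: 0.0189
```

Run:
```python
from plan import *; from h import *
S=bot.read_camera('side')
p,s=cur();print(p,s['ft_force'],s['moment'],s['width'],s['clock'])
cv2.imwrite('pics/p.png',crop(S['img'],230,330,140,220,6))
a=np.radians(-7.6);piv=np.array([.555,.068])+np.array([np.sin(a)*.124,-np.cos(a)*.124])
d=p[:2]-piv;print(piv,np.hypot(*d),np.degrees(np.arctan2(d[1],d[0])))
```

```text
[ 4.44118678e-01 -4.31119943e-02  6.76819958e-02  4.53998486e+01] [-2.51015385  0.37089067  6.51096442] [ 0.19024444  0.55301241 -0.07198538] 0.018780871752557198 17.4
[ 0.53860021 -0.05491073] 0.09521538532046835 172.881825612108
```

View pics/p.png

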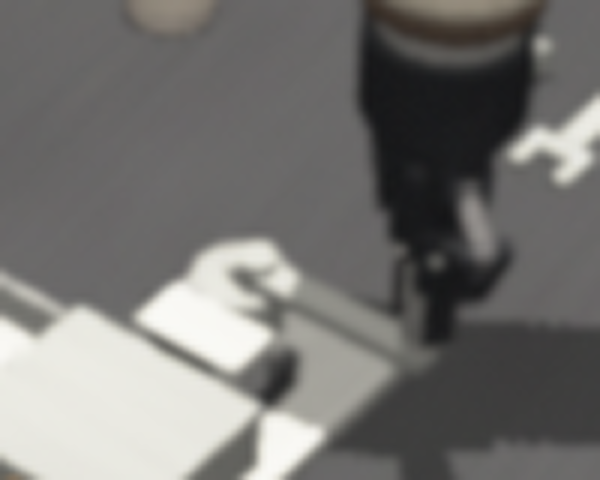

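The post is gripped (opening 18.8 mm on a 20 mm post) and the TCP is 95.2 mm from the pivot. Planning the arc.

Run:
```python
from plan import *
p,s=cur()
a=np.radians(-7.6);piv=np.array([.555,.068])+np.array([np.sin(a)*.124,-np.cos(a)*.124])
w=[]
for i in range(1,16):
    th=np.radians(172.6+(262.4-172.6)*i/15)
    w.append((piv[0]+.0952*np.cos(th),piv[1]+.0952*np.sin(th),p[2],45.4+37*i/15))
print(w[-1]);rows(w)
```

```text
(np.float64(0.5260093992556387), np.float64(-0.14927444642313792), np.float64(0.06768199576494295), 82.4)
[[-0.007, 0.006, 0.0, -2.5], [-0.007, 0.007, 0.0, -2.4], [-0.007, 0.007, 0.0, -2.5], [-0.006, 0.008, 0.0, -2.5], [-0.006, 0.008, 0.0, -2.4], [-0.006, 0.008, 0.0, -2.5], [-0.004, 0.009, 0.0, -2.5], [-0.005, 0.009, 0.0, -2.4], [-0.003, 0.009, 0.0, -2.5], [-0.003, 0.01, 0.0, -2.5]]
[[-0.003, 0.009, 0.0, -2.4], [-0.002, 0.01, 0.0, -2.5], [-0.001, 0.01, 0.0, -2.5], [-0.001, 0.01, 0.0, -2.4], [0.0, 0.01, 0.0, -2.5]]
end [ 5.26100e-01 -1.49400e-01  6.77000e-02  8.23998e+01]
```

Call:
drive_tool:
  series:
    - [-0.007,0.006,0,-2.5]
    - [-0.007,0.007,0,-2.5]
    - [-0.007,0.007,0,-2.5]
    - [-0.006,0.008,0,-2.5]
    - [-0.006,0.008,0,-2.5]
    - [0,0,0,0]

```text
clock: 18.0
ee_pos: [0.448, -0.0923, 0.0675]
tool_rot: [-0.001, 0.875, 0.484, -0.003]
ft_force: [-11.0, 0.8, 18.2]
width: 0.0187
```

```bash
cat > arc.py <<'E'
from plan import *; from h import *
import sys
a=np.radians(-7.6);piv=np.array([.555,.068])+np.array([np.sin(a)*.124,-np.cos(a)*.124])
p,s=cur();print(p,s['ft_force'].round(1),s['moment'].round(2),s['width'],s['clock'])
d=p[:2]-piv;print('r',np.hypot(*d),'cam',(np.degrees(np.arctan2(d[1],d[0]))%360-172.4)*np.pi/180)
E
python3 arc.py
```

```text
[ 0.44796163 -0.0923363   0.06746712 57.95090065] [-11.    0.8  18.2] [0.24 2.35 0.28] 0.018699673364650945 18.0
r 0.09806133516056348 cam 0.5242309543202701
```

Call:
drive_tool:
  series:
    - [-0.006,0.008,-0.001,-2.5]
    - [-0.004,0.009,0,-2.5]
    - [-0.005,0.009,0,-2.5]
    - [-0.003,0.009,0,-2.5]
    - [-0.003,0.01,0,-2.5]
    - [0,0,0,0]

```text
clock: 18.6
ee_pos: [0.4761, -0.135, 0.0675]
tool_rot: [-0.001, 0.818, 0.576, -0.006]
ft_force: [-14.0, -8.5, 13.7]
width: 0.0187
```

```bash
python3 arc.py
```

```text
[ 4.76084510e-01 -1.35045567e-01  6.75355346e-02  7.02825477e+01] [-14.   -8.5  13.7] [-1.75  2.71  0.34] 0.018729844294013285 18.6
r 0.10163564815496695 cam 1.040933423395481
```

```bash
python3 - <<'E'
import numpy as np
from scipy.optimize import least_squares
P=np.array([(.4441,-.0431),(.44796,-.0923),(.4761,-.135)])
print(least_squares(lambda c:np.hypot(*(P-c).T)-.095,[.54,-.055]))
E
python3 - <<'E'
from h import *; from bench import bot
S=bot.read_camera('side');T=bot.read_camera('top')
cv2.imwrite('pics/q.png',np.hstack([crop(S['img'],230,330,130,230,4),crop(T['img'],225,325,140,240,4)]))
E
```

```text
message: `gtol` termination condition is satisfied.
     success: True
      status: 1
         fun: [ 3.059e-04 -5.175e-04  2.960e-04]
           x: [ 5.375e-01 -6.211e-02]
        cost: 2.2451103815302608e-07
         jac: [[ 9.799e-01 -1.995e-01]
               [ 9.476e-01  3.195e-01]
               [ 6.442e-01  7.649e-01]]
        grad: [-3.000e-10 -7.386e-11]
  optimality: 3.000064950436651e-10
 active_mask: [ 0.000e+00  0.000e+00]
        nfev: 4
        njev: 4
```

View pics/q.png

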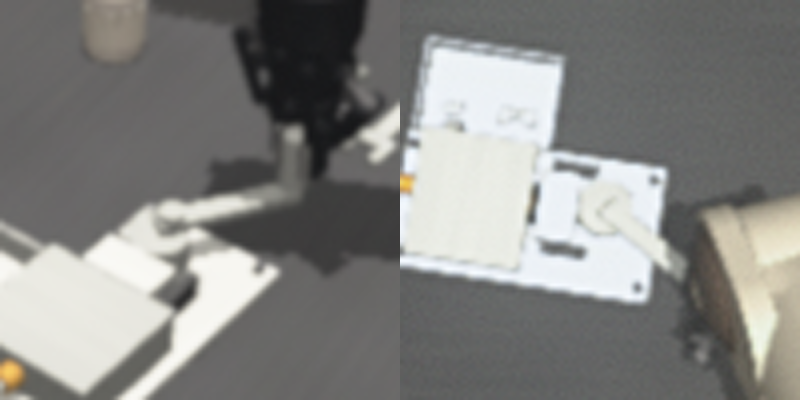

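Run:
```python
from h import *; import pickle
S=pickle.load(open('S2.pkl','rb'));T=pickle.load(open('T2.pkl','rb'))
g=lambda x,y:(230+(x+.5)/4-.5,130+(y+.5)/4-.5)
f=lambda x,y:(225+(x-400+.5)/4-.5,140+(y+.5)/4-.5)
print('post top',ray(S,g(291,131),.104),'post base',ray(S,g(290,188),.054))
print('arm edges side', ray(S,g(185,207),.054),ray(S,g(280,183),.054))
print('arm near', ray(T,f(618,208),.054),'far',ray(T,f(682,266),.054), 'hub',ray(T,f(605,208),.054))
```

```text
post top [ 0.4838977  -0.13109514  0.104     ] post base [ 0.47954755 -0.12881476  0.054     ]
arm edges side [ 0.53534562 -0.07035804  0.054     ] [ 0.48841492 -0.13014052  0.054     ]
arm near [ 0.54461379 -0.05662933  0.054     ] far [ 0.49619353 -0.11122057  0.054     ] hub [ 0.54445342 -0.04559634  0.054     ]
```

```bash
python3 - <<'E'
from h import *; from bench import bot
import pickle
S=bot.read_camera('side');T=bot.read_camera('top')
pickle.dump(S,open('S3.pkl','wb'));pickle.dump(T,open('T3.pkl','wb'))
cv2.imwrite('pics/r.png',np.hstack([crop(S['img'],255,315,140,200,6.6),crop(T['img'],260,320,170,230,6.6)]))
E
python3 arc.py
```

```text
[ 4.75731345e-01 -1.34724836e-01  6.75794649e-02  7.02074287e+01] [-13.4  -9.2  10.9] [-1.79  2.5   0.16] 0.01902996536096894 18.8
r 0.1016011119353875 cam 1.036251033097739
```

View pics/r.png

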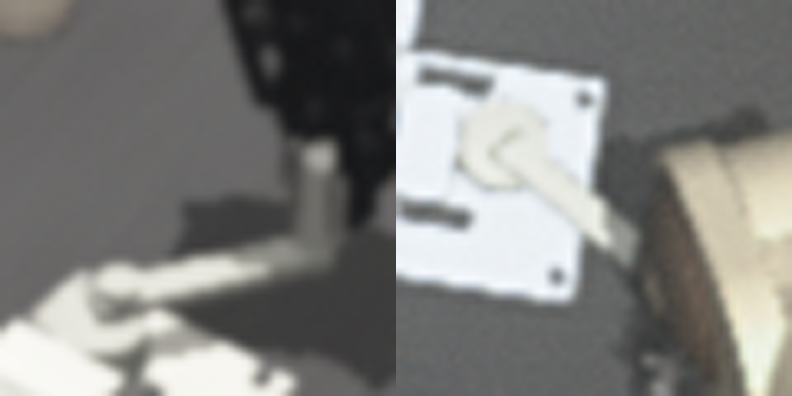

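The post is on the expected circle (about (0.481, -0.130), r≈95 mm). The TCP has slid about 6 mm along the pad and friction holds it there, which does no harm. I'll continue with smaller steps.

Call:
drive_tool:
  series:
    - [-0.001,0.005,0,-1]
    - [-0.001,0.005,0,-1.5]
    - [-0.001,0.005,0,-1]
    - [-0.001,0.005,0,-1.5]
    - [0,0.005,0,-1]
    - [-0.001,0.005,0,-1]
    - [0,0.005,0,-1.5]
    - [-0.001,0.005,0,-1]
    - [0,0,0,0]
    - [0,0,0,0]

```text
clock: 19.8
ee_pos: [0.5135, -0.1522, 0.0674]
tool_rot: [-0.0, 0.768, 0.641, -0.006]
ft_force: [-10.5, -10.1, 5.4]
width: 0.0187
```

```bash
python3 arc.py
python3 - <<'E'
from h import *; from bench import bot
import pickle
S=bot.read_camera('side');T=bot.read_camera('top')
pickle.dump(S,open('S3.pkl','wb'));pickle.dump(T,open('T3.pkl','wb'))
cv2.imwrite('pics/s.png',np.hstack([crop(S['img'],255,315,130,190,6.6),crop(T['img'],260,320,170,230,6.6)]))
E
```

```text
[ 5.13541880e-01 -1.52218815e-01  6.74174151e-02  7.97196350e+01] [-10.5 -10.1   5.4] [-2.29  1.85  0.37] 0.01865790822927453 19.8
r 0.10048275360699306 cam 1.4514020038921978
```

View pics/s.png

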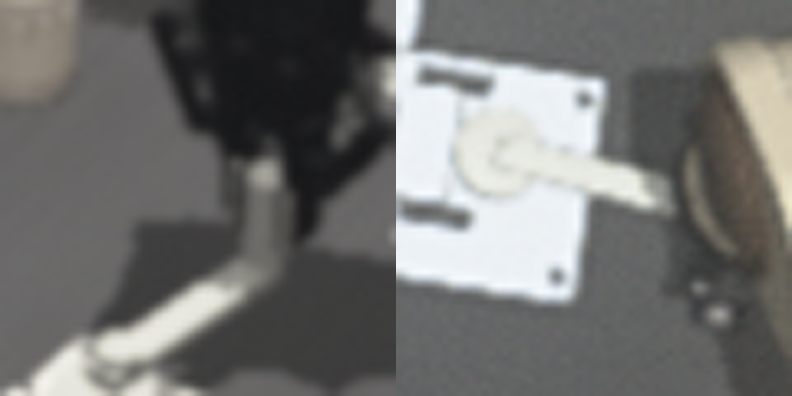

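Call:
drive_tool:
  series:
    - [0,0.005,0,-1]
    - [0,0.004,0,-1]
    - [0,0.002,0,0]
    - [0,0,0,0]
    - [0,0,0,0]
    - [0,0,0,0]

```text
clock: 20.5
ee_pos: [0.5254, -0.1535, 0.0674]
tool_rot: [-0.0, 0.756, 0.654, -0.005]
ft_force: [-6.7, -9.6, 1.4]
width: 0.0187
```

```bash
python3 arc.py
python3 - <<'E'
from h import *; from bench import bot
import pickle
S=bot.read_camera('side');T=bot.read_camera('top')
pickle.dump(S,open('S4.pkl','wb'));pickle.dump(T,open('T4.pkl','wb'))
cv2.imwrite('pics/t.png',np.hstack([crop(S['img'],255,315,130,190,6.6),crop(T['img'],260,320,170,230,6.6)]))
E
```

```text
[ 5.25367442e-01 -1.53534974e-01  6.73945736e-02  8.17145756e+01] [-6.7 -9.6  1.4] [-2.06  1.24  0.14] 0.018743284092336693 20.5
r 0.09950803093029327 cam 1.570064365762378
```

View pics/t.png

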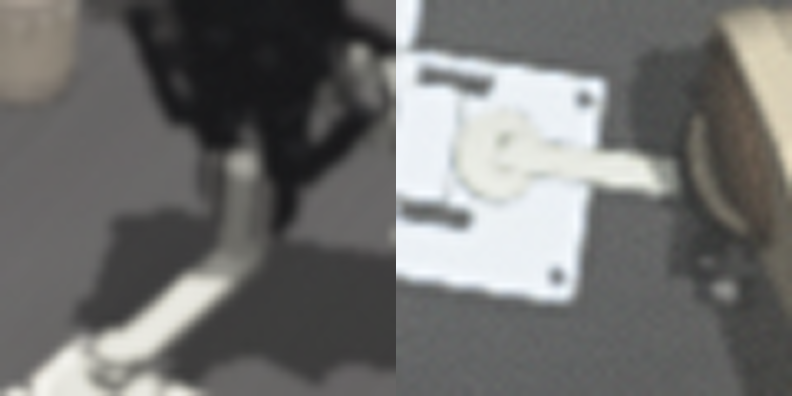

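Run:
```python
from h import *; import pickle
S=pickle.load(open('S4.pkl','rb'));T=pickle.load(open('T4.pkl','rb'))
a=np.radians(-7.6);piv=np.array([.555,.068])+np.array([np.sin(a)*.124,-np.cos(a)*.124])
g=lambda uv:((uv[0]-255+.5)*6.6-.5,(uv[1]-130+.5)*6.6-.5)
for cam in(1.43,1.57,1.71):
    t=np.pi+a+cam; q=piv+.095*np.array([np.cos(t),np.sin(t)])
    print(cam,np.round(g(proj(S,[*q,.064])),0),np.round(g(proj(S,[*q,.09])),0))
f=lambda x,y:(260+(x-396+.5)/6.6-.5,170+(y+.5)/6.6-.5)
def inv(P): d=P[:2]-[.555,.068]; return np.array([d[0]*np.cos(a)+d[1]*np.sin(a),-d[0]*np.sin(a)+d[1]*np.cos(a)]).round(4)
# lever edges by column intensity gradient
up=[];lo=[]
hs=T['img'].astype(int).sum(2)
big=cv2.resize(T['img'][170:230,260:320],None,fx=6.6,fy=6.6,interpolation=cv2.INTER_CUBIC).astype(int).sum(2)
for x in range(605-396,655-396,5):
    col=big[100:240,x]; w=np.where(col>480)[0]+100; up.append(inv(ray(T,f(x+396,w.min()),.054))); lo.append(inv(ray(T,f(x+396,w.max()),.054)))
m=(np.array(up)+lo)/2; print(m); k=np.polyfit(m[:,1],m[:,0],1); print(k, 'x at y=-.124,-.219',np.polyval(k,[-.124,-.219]))
```

```text
1.43 [266. 247.] [270. 202.]
1.57 [243. 235.] [247. 189.]
1.71 [218. 224.] [221. 179.]
[[ 0.0005  -0.16725]
 [ 0.00035 -0.16985]
 [ 0.00075 -0.17245]
 [ 0.00115 -0.17495]
 [ 0.0015  -0.17745]
 [ 0.00135 -0.1801 ]
 [ 0.0012  -0.1827 ]
 [ 0.0011  -0.18535]
 [ 0.00045 -0.188  ]
 [-0.00045 -0.19075]]
[0.0150481  0.00348188] x at y=-.124,-.219 [0.00161591 0.00018635]
```

Call:
drive_tool:
  series:
    - [0,0,0,0]
    - [0,0,0,0]
    - [0,0,0,0]
    - [0,0,0,0]
    - [0,0,0,0]

```text
clock: 21.1
ee_pos: [0.5254, -0.1536, 0.0674]
tool_rot: [-0.0, 0.756, 0.654, -0.005]
ft_force: [-7.0, -9.1, 2.4]
width: 0.0183
```

```bash
python3 arc.py
python3 - <<'E'
from h import *; from bench import bot
T=bot.read_camera('top')
cv2.imwrite('pics/u.png',crop(T['img'],100,420,120,300,2.4))
print(abs(bot.read_state()['joint_velocities']).max())
E
```

```text
[ 5.25377038e-01 -1.53561207e-01  6.74036733e-02  8.17143378e+01] [-7.  -9.1  2.4] [-2.04  1.27  0.25] 0.018253859282415852 21.1
r 0.0995327554922528 cam 1.5701949690891381
0.0014989958166186038
```

View pics/u.png

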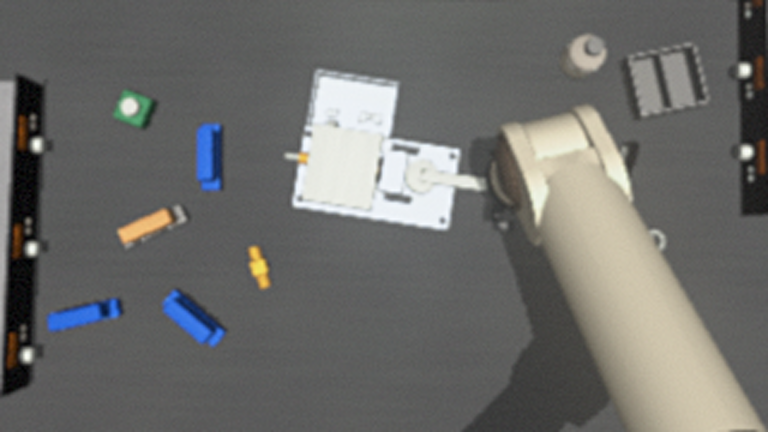

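The picture shows the lever straight along the fixture's -y, (420,175) to (485,182). The chips are in the tray at (333,118) and (370,117). The scraper stands at (152,225), and every other object in view is where it was. The arm is still, so I'm handing in.

```bash
python3 -c "
from bench import bot
print(bot.job_done()); s=bot.read_state(); print(s['clock'],s['ee_pos'],s['width'],s['ft_force'])"
```

```text
the job is handed in; nothing more can be done
None
the job is handed in; nothing more can be done
```

I wiped all four chips into the tray with the wooden-grip scraper and stood the scraper back at its original spot. I then gripped the lever post, swung it to the high point and handed in at about 21 s while holding it there; no verdict was reported.

**Last checks:**
- **Lever:** the cam angle is about 1.57 rad from the tool position and about 1.58–1.60 rad from the images. The arm was still, and the fingers closed to 18 mm on the 20 mm post with the squeeze set to 50 N.
- **Chips:** the block top is bare. Three chips are clearly in the tray. I identified the fourth only as a tilted dark shape against the block wall, at fixture x≈0.06, y≈0.026.
- **Scraper and bystanders:** the scraper stands released and clear of the fixture. The bystanders I could see had not moved. The arm hid the hand valve and most of the wrench in the last picture, but it never worked near them at bench height.

**What disagreed:** while swinging the lever, the tool sat 4–6 mm outside the post's circle, with a 10–15 N sideways force on the gripper. The post had slid along the pads and friction held it there. It still sat about 4.5 mm out at hand-in, which did not affect the lever angle.

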